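Set out the grow bottles on their drip dishes and hood the smallest

ROBOT

A 6-joint arm with a two-finger parallel gripper is mounted at the origin on the work surface. World frame = base frame: x ahead of the robot, y to its left, z up, the work surface at z = 0. Lengths are in m, angles in rad, forces in N, time in s.
With the tool pointing down it reaches from about 0.3 to 0.875 m from the base axis. Payload 6.4 kg.
Tool frame: the origin (TCP) lies at the very end of the fingers, on their centre line; the grasp point (between the pads) lies ctrl.pinch_z behind it (ctrl.pinch_z is the distance from the TCP to the grasp point, in m); y points along the fingers, z is the direction in which the jaws open and shut, and the axes are right-handed (so a half turn about y gives the same grasp; the last joint's range is limited). The gripper opens to 85 mm and grips with 20 to 120 N. Pads are 22 mm wide; open, the fingers measure 114 mm over their backs; the gripper's body (76 mm by 85 mm) begins 54 mm behind the grasp point. The pads swing forward as they close: fully open they stand 13 mm farther back than shut.
Start: joints at [1.087, 0.181, 1.607, -0, 1.354, -0.206], TCP at [0.158, 0.553, 0.231] pointing down, gripper open.
Joint ranges: [-2.99, 2.99], [-0.89, 2.07], [0.3, 2.58], [-1.14, 4.28], [0, 2.63], [-3.12, 3.12]. Speed limits (rad/s): [2.57, 2.57, 3.01, 3.14, 3.14, 3.14].

INTERFACE

Orientations are given as a unit quaternion [w, x, y, z].
In Python, from bench import ctrl gives the robot as it stands.
- The arm moves only by the shell command python3 -m pendant 'ROWS'. ROWS is JSON, one flat list of numbers, 7 for each row, row after row: the shift along the world's x, y, z in m, then the turn, a rotation vector about the world's x, y, z in degrees, then the finger opening in m, from 0 to 0.0854. In form: [tx, ty, tz, rx, ry, rz, hand, tx, ty, tz, rx, ry, rz, hand, ...]. A call has 1 to 12 rows; each row shifts and turns the commanded pose from where the row before left it; what a row does not reach is not made up. A row lasts 1/8 s, in which the tool goes at most 62.5 mm and 10.7 degrees, less where a joint would pass 70% of its speed; a pose out of reach is approached as far as the arm can. A call with a gripper value outside its range is refused whole. The fingers move at their own pace and stop on an object; the grip force is fixed at half the most. Time passes only in rows, so rows that do not move let the fingers close. It gives the time, the measured TCP pose, the force and the opening at its end, in the units of the state.
- ctrl.get_obs(): the state, without advancing time (a new reading comes with each control period).
- ctrl.camera(name): name is "side" or "top" or "wrist"; returns the picture (480x640x3 uint8, red, green, blue); there is no depth.
- ctrl.camera_info(name): a dict with "fx", "fy", "cx", "cy" (pixels), "k1" (the pictures are not rectified: a ray, as slopes to the right and down, at radius r is drawn at 1 + k1 r^2 times it, then the intrinsics apply), "origin" and "rotation" of the camera in the world; the wrist camera has in their place "tool_from_camera" (4x4, takes a point from camera to tool coordinates, whose origin is the TCP and whose axes are the tool frame's). Camera axes: x right, y down, z forward; pixel columns grow to the right and rows downward; lengths in m; the calibration is good to about 2 mm. A picture is of the moment at which its call begins: read the wrist's pose just before it. camera_info takes no time and is no camera call.
- ctrl.hand_in(): hands the job in, once; it reports no verdict.
Trained networks look in the newest picture that a camera, given by its name, has taken for a name from the list of things; names that differ only in an ending like _2 or _b are one class to them, and where a whole thing is asked for, a point or a joint stands for the part that bears it (a point fixed in the world has none). Each returns a list of dicts, best first, with "score" (0 to 1); they miss things now and then, are a little off and sometimes report something else, mostly with a low value. They report only what shows in the picture. A call takes as long as a camera call. They do not tell look-alikes from the thing itself.
- ctrl.silhouettes(target, camera): "mask" (480x640 bool, what is visible of it) and "bbox" ([left, top, right, bottom] in pixels, round what is visible of it).
The state is a dict: "time_s": time; "q": joint angles; "dq": joint speeds; "joint_efforts": joint torques, N m; "eef_pos": TCP position; "eef_rot": TCP orientation; "wrist_force": force on the tool from outside, world axes, zero at the start; "torque": the same for the moment, N m; "opening": opening from 0.0 (shut) to 1.0 (fully open).
Only numpy, scipy, OpenCV 4.12 (cv2) and the standard library are available. Lean on these libraries where they do the work, as an engineer would, in place of code of your own. Each camera call takes 0.05 s, during which the arm holds its last target.

TASK

On the mushroom house bench, stand each of the three capped grow bottles upright on the floor of the drip dish of its own size (smallest on smallest, middle on middle, largest on largest), then put the humidity hood over the smallest bottle and its dish so that the hood's rim sits flat on the bench all round. Set everything down gently without dropping or tipping it, and leave the two open, uncapped bottles standing where they are.

Things in the scene. Friction and masses are not known exactly. Their poses are not given: they have to be found in the camera images.
- bottle_small: the smallest of three capped grow bottles: cream round body 42 mm in diameter and 46 mm high, a sloping shoulder 8 mm high, a neck 10 mm high and 22 mm in diameter, and on top a green cap, firmly on, 28 mm in diameter and 24 mm high, the plain place to grip from above; 88 mm high in all, about 100 g, loose, upright. Origin: centre of its underside; z up along its axis
- bottle_medium: the middle-sized of three capped grow bottles: cream round body 54 mm in diameter and 58 mm high, a sloping shoulder 8 mm high, a neck 10 mm high and 28 mm in diameter, and on top a green cap, firmly on, 34 mm in diameter and 24 mm high, the plain place to grip from above; 100 mm high in all, about 180 g, loose, upright. Origin: centre of its underside; z up along its axis
- bottle_large: the largest of three capped grow bottles: cream round body 66 mm in diameter and 78 mm high, a sloping shoulder 8 mm high, a neck 10 mm high and 34 mm in diameter, and on top a green cap, firmly on, 40 mm in diameter and 24 mm high, the plain place to grip from above; 120 mm high in all, about 320 g, loose, upright. Origin: centre of its underside; z up along its axis
- open_medium: an open bottle of the middle size, without a cap, to be left alone: same cream body 54 mm in diameter, 80 mm high in all, ending in a white lip 32 mm in diameter around a dark mouth; loose and light. Origin: centre of its underside; z up
- open_large: an open bottle of the large size, without a cap, to be left alone: same cream body 66 mm in diameter, 100 mm high in all, ending in a white lip 38 mm in diameter around a dark mouth; loose and light. Origin: centre of its underside; z up
- hood: humidity hood: stiff grey-green round cover, open below, closed on top, 97 mm across outside at the open rim and 91 mm at the top, inside 90 mm at the rim, 84 mm at the top and 98 mm high; roof at 102 mm, on it a black upright round knob, 24 mm in diameter, 28 mm high (130 mm in all); about 160 g, loose, open side down. Fits over bottle and dish. Origin: centre of its lower rim; z up
- dish_small: the smallest of the three round terracotta drip dishes, fixed to the bench: 62 mm across inside the rim, 70 mm outside, rim 10 mm high, floor 4 mm thick; meant for the smallest capped bottle. Origin: centre of its underside, on the bench top; z up
- dish_medium: the middle-sized of the three round terracotta drip dishes, fixed to the bench: 78 mm across inside the rim, 86 mm outside, rim 10 mm high, floor 4 mm thick; meant for the middle-sized capped bottle. Origin: centre of its underside, on the bench top; z up
- dish_large: the largest of the three round terracotta drip dishes, fixed to the bench: 94 mm across inside the rim, 102 mm outside, rim 10 mm high, floor 4 mm thick; meant for the largest capped bottle. Origin: centre of its underside, on the bench top; z up
There are look-alikes about, which are no part of the job. Leave any purple or red look-alike of the bottle_small alone.

How it is judged:
By the outcome, as a careful person would: the job done as asked, in the order asked, and still so for the second after the job is handed in, with the robot touching nothing.
It also fails if it takes over 120 s, if anything falls off the work surface, if the arm or the gripper's body presses on something with over 40 N, if the wrist force passes 120 N, or if a joint passes its speed limit or range.

## Working session

There is one attempt and no reset: what is moved stays moved. The work goes in short steps, Python scripts to look and compute and a shell command to move; the robot and the scene stay as the last step left them, time stands still between calls to the robot, and variables do not carry over. Pictures are saved under pics/ and viewed, and the job is handed in when it is done.

```bash
ls; mkdir -p pics; python3 - <<'E'
from bench import ctrl
import cv2,numpy as np
np.set_printoptions(precision=4,suppress=True)
o=ctrl.get_obs();print(o);print(ctrl.pinch_z)
for n in("side","top","wrist"):
    im=ctrl.camera(n);cv2.imwrite(f"pics/{n}0.png",im[:,:,::-1]);print(n,ctrl.camera_info(n))
E
```

```text
pics
{'time_s': 0.0, 'q': array([ 1.0867,  0.1815,  1.608 ,  0.    ,  1.3538, -0.2063]), 'dq': array([-0.0014, -0.0004, -0.0007,  0.001 ,  0.0004, -0.0005]), 'joint_efforts': array([  0.001 , -44.4873, -35.1341,   0.    ,   0.009 ,   0.    ]), 'eef_pos': array([0.1574, 0.5525, 0.2304]), 'eef_rot': array([-0.6997,  0.7009, -0.0981,  0.0977]), 'wrist_force': array([-0.5715, -0.6187, -0.2644]), 'torque': array([ 0.0047, -0.0368,  0.0296]), 'opening': 0.9994992527950831}
0.0187
side {'fx': 506.72048080383513, 'fy': 506.72048080383513, 'cx': 314.73186626815345, 'cy': 241.38315661029517, 'k1': -0.14713230134781735, 'origin': array([ 0.2727, -0.4941,  0.7528]), 'rotation': array([-0.3177,  0.9214, -0.2105,  0.076 ])}
top {'fx': 541.9332861216099, 'fy': 541.9332861216099, 'cx': 313.62937781256716, 'cy': 242.0613544442113, 'k1': -0.16857252932398964, 'origin': array([0.4291, 0.0036, 1.0052]), 'rotation': array([ 0.0489, -0.6953,  0.7164, -0.0324])}
wrist {'fx': 353.15390874898026, 'fy': 353.15390874898026, 'cx': 317.59334416222566, 'cy': 241.662403377772, 'k1': -0.036353860221967585, 'tool_from_camera': array([[-0.0001,  0.9552,  0.2961, -0.0753],
       [ 0.0007, -0.2961,  0.9552, -0.1416],
       [ 1.    ,  0.0004, -0.0007, -0.0006],
       [ 0.    ,  0.    ,  0.    ,  1.    ]])}
```

View pics/top0.png

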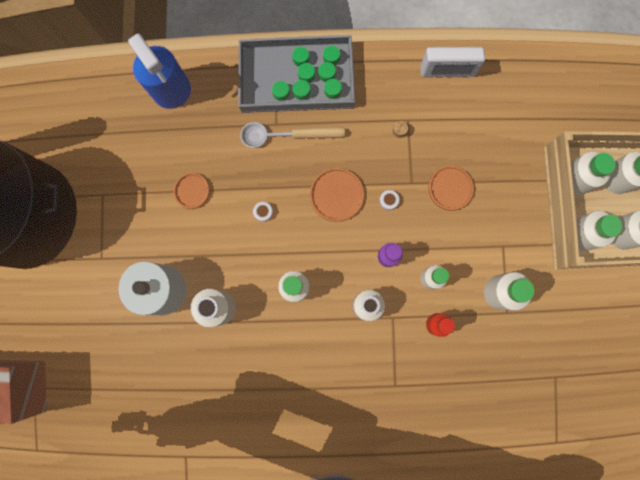

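View pics/side0.png

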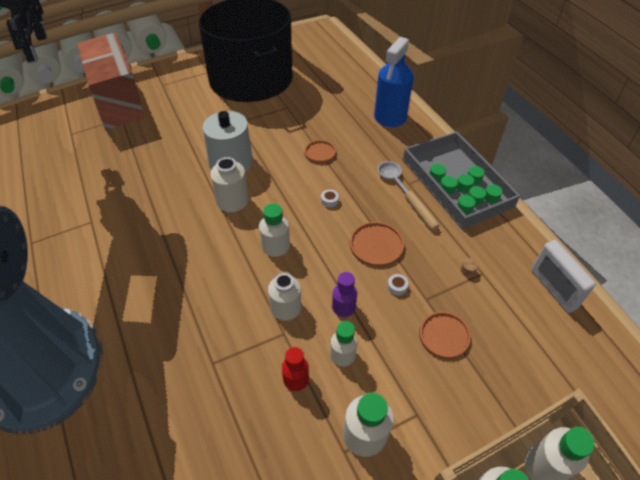

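View pics/wrist0.png

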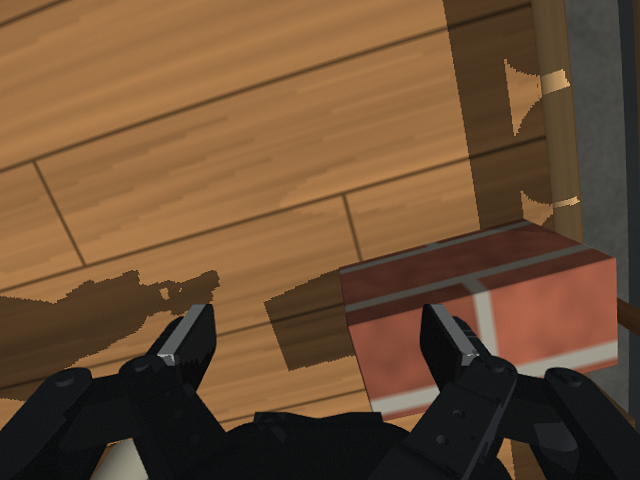

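Top view: the capped bottles are at small (436,277), medium (293,287) and large (513,292). The look-alikes are purple (391,254), red (441,325) and the crate bottles at right. The open bottles are at (210,308) and (369,306), and the hood is at (150,289). The dishes are at (192,191), (452,188) and (338,195). Next I'll measure positions.

```bash
cat > h.py <<'E'
from bench import ctrl
import cv2,numpy as np
from scipy.spatial.transform import Rotation as R
from scipy.optimize import least_squares
np.set_printoptions(precision=4,suppress=True)
def Rq(q): return R.from_quat([q[1],q[2],q[3],q[0]]).as_matrix()
def cam(n,obs=None):
    i=ctrl.camera_info(n)
    if 'origin' in i: return i,np.array(i['origin']),Rq(i['rotation'])
    T=np.array(i['tool_from_camera']);Rt=Rq(obs['eef_rot'])
    return i,np.array(obs['eef_pos'])+Rt@T[:3,3],Rt@T[:3,:3]
def proj(P,n,obs=None):
    i,o,Rm=cam(n,obs);c=(np.atleast_2d(P)-o)@Rm
    s=c[:,:2]/c[:,2:];s=s*(1+i['k1']*(s**2).sum(1,keepdims=True))
    return s*[i['fx'],i['fy']]+[i['cx'],i['cy']]
def ray(uv,n,obs=None):
    i,o,Rm=cam(n,obs);d=(np.array(uv,float)-[i['cx'],i['cy']])/[i['fx'],i['fy']]
    s=d.copy()
    for _ in range(20): s=d/(1+i['k1']*(s@s))
    return o,Rm@np.r_[s,1]
def onz(uv,n,z,obs=None):
    o,d=ray(uv,n,obs);return o+d*(z-o[2])/d[2]
def disc(xy,r,z): 
    t=np.linspace(0,2*np.pi,60,endpoint=False);return np.c_[xy[0]+r*np.cos(t),xy[1]+r*np.sin(t),np.full(60,z)]
E
python3 - <<'E'
from h import *
for n in("top","side"):
    im=ctrl.camera(n)
    hsv=cv2.cvtColor(im,cv2.COLOR_RGB2HSV)
    for t in ("bottle_small","bottle_medium","bottle_large","open_medium","open_large","hood","dish_small","dish_medium","dish_large"):
        for d in ctrl.silhouettes(t,n)[:4]:
            if d['score']<.2: continue
            b=d['bbox'];m=d['mask'];ys,xs=np.nonzero(m)
            h={'bottle_small':.088,'bottle_medium':.1,'bottle_large':.12,'open_medium':.08,'open_large':.1,'hood':.102}.get(t,.01)
            g=m&(hsv[...,0]>50)&(hsv[...,0]<75)&(hsv[...,1]>150) if 'bottle' in t else m
            c=[0,0]
            if g.any():
                yy,xx=np.nonzero(g);c=[xx.mean(),yy.mean()]
            print(n,t,round(d['score'],2),b,np.round(c,1),m.sum(),'->',onz(c,n,h-.012 if 'bottle' in t else h)[:2])
E
```

```text
top bottle_small 0.96 [418.9, 265.0, 450.4, 288.8] [0 0] 530 -> [1.0708 0.6702]
top bottle_small 0.61 [426.4, 315.1, 453.0, 334.9] [0 0] 491 -> [1.0708 0.6702]
top bottle_medium 0.97 [276.2, 273.3, 306.8, 300.4] [0 0] 671 -> [1.0625 0.6616]
top bottle_large 0.76 [483.9, 273.0, 535.4, 311.6] [0 0] 1512 -> [1.0487 0.6472]
top open_medium 0.63 [351.2, 291.7, 386.2, 323.4] [368.3 305.2] 800 -> [ 0.4254 -0.066 ]
top open_large 0.93 [191.8, 290.7, 236.2, 328.5] [213.2 307.4] 1423 -> [0.4287 0.1951]
top open_large 0.71 [419.4, 264.2, 450.5, 289.0] [434.6 276.8] 596 -> [ 0.4689 -0.1778]
top open_large 0.37 [173.2, 171.0, 211.6, 209.7] [191.3 190.6] 1076 -> [0.6301 0.232 ]
top hood 0.72 [117.2, 264.1, 186.5, 315.2] [152.1 288.5] 2998 -> [0.4627 0.3004]
top dish_small 0.73 [173.7, 173.2, 209.2, 211.4] [191.5 190.8] 1035 -> [0.6496 0.2544]
top dish_medium 0.8 [425.9, 164.6, 475.1, 215.0] [450.6 187.9] 1633 -> [ 0.639  -0.2355]
top dish_large 0.86 [310.2, 166.5, 366.9, 221.9] [336.4 194.5] 2344 -> [ 0.6324 -0.0199]
side bottle_small 0.95 [283.1, 348.2, 309.0, 391.0] [0 0] 988 -> [0.0145 1.3382]

[... 270 characters left out ...]
en_medium 0.78 [269.7, 272.2, 302.2, 322.3] [284.2 297. ] 1321 -> [ 0.416  -0.0992]
side open_medium 0.53 [343.5, 392.3, 392.9, 457.0] [367.6 424.3] 2409 -> [ 0.4349 -0.3314]
side open_large 0.95 [209.9, 154.4, 247.3, 209.6] [229.3 184.7] 1628 -> [0.4176 0.1488]
side hood 0.83 [200.3, 108.6, 250.3, 170.8] [227.3 138.5] 2194 -> [0.4564 0.2691]
side dish_small 0.85 [306.0, 139.6, 334.7, 161.4] [319.3 151.1] 601 -> [0.6495 0.2494]
side dish_small 0.3 [351.7, 222.9, 405.8, 268.0] [376.4 244.1] 1986 -> [ 0.6321 -0.0267]
side dish_medium 0.6 [418.3, 312.7, 469.3, 360.2] [444.6 335. ] 1884 -> [ 0.6391 -0.2411]
side dish_large 0.58 [349.8, 222.4, 405.5, 267.2] [376.3 244. ] 1935 -> [ 0.632  -0.0265]
```

```bash
cat >> h.py <<'E'
def modelmask(xy,rings,n,obs=None):
    m=np.zeros((480*4,640*4),np.uint8)
    for (ra,za),(rb,zb) in zip(rings,rings[1:]):
        P=np.r_[proj(disc(xy,ra,za),n,obs),proj(disc(xy,rb,zb),n,obs)]
        h=cv2.convexHull(((P+.5)*4).astype(np.int32));cv2.fillConvexPoly(m,h,255)
    return m
def cen(m,s=1):
    ys,xs=np.nonzero(m);return np.array([xs.mean(),ys.mean()])+.5
def fit(c,rings,n,obs=None):
    """xy so that model centroid equals pixel c (c with +.5 convention off)"""
    z=np.mean([r[1] for r in rings]);xy=onz(c,n,z,obs)[:2]
    for _ in range(6):
        mc=cen(modelmask(xy,rings,n,obs))/4-.5
        xy=xy+onz(c,n,z,obs)[:2]-onz(mc,n,z,obs)[:2]
    return xy
def colmask(im,kind):
    h=cv2.cvtColor(im,cv2.COLOR_RGB2HSV).astype(int)
    if kind=='green': return (h[...,0]>55)&(h[...,0]<90)&(h[...,1]>140)&(h[...,2]>60)
    if kind=='terra': return (im[...,0]>im[...,2]*1.9)&(h[...,0]<12)&(h[...,1]>120)
def comp(m,near,rad=40):
    k,l,st,c=cv2.connectedComponentsWithStats(m.astype(np.uint8))
    j=min((i for i in range(1,k) if st[i,4]>40),key=lambda i:np.hypot(*(c[i]-near)))
    return c[j],st[j],l==j
CAP=dict(s=(.014,.064,.088),m=(.017,.076,.100),l=(.020,.096,.120))
def capfit(im,n,near,k,obs=None):
    c,st,_=comp(colmask(im,'green'),near);r,a,b=CAP[k]
    rings=[(r,a),(r,b)];xy=fit(c,rings,n,obs)
    return xy,st[4],(modelmask(xy,rings,n,obs)>0).sum()/16
E
python3 - <<'E'
from h import *
N={'top':dict(s=(440,275),m=(292,286),l=(521,291),ds=(192,191),dm=(452,188),dl=(338,195),hood=(152,288)),
'side':dict(s=(345,332),m=(273,214),l=(372,408),ds=(320,152),dm=(445,336),dl=(377,244),hood=(227,138))}
for n in N:
    im=ctrl.camera(n)
    for k in 'sml': print(n,k,*capfit(im,n,N[n][k],k))
    for k,r in (('ds',.035),('dm',.043),('dl',.051)):
        c,st,mm=comp(colmask(im,'terra'),N[n][k]);rings=[(r,0),(r,.01)]
        xy=fit(c,rings,n);print(n,k,c,xy,st[4],(modelmask(xy,rings,n)>0).sum()/16,st[:4])
    d=ctrl.silhouettes('hood',n)
    if n=='top':
      c=cen(d[0]['mask'])-.5;print(n,'hood',fit(c,[(.0485,0),(.0455,.102),(.012,.102),(.012,.13)],n))
    d=[e for e in ctrl.silhouettes('hood',n)][0]['bbox'];print(d)
    # dark knob
    u,v=N[n]['hood'];g=im.max(2)<70;g[:, :u-30]=0;g[:,u+30:]=0;g[:v-40]=0;g[v+30:]=0
    c,st,_=comp(g,(u-10,v) if n=='top' else (224,119));rings=[(.012,.102),(.012,.13)];xy=fit(c,rings,n)
    print(n,'knob',c,xy,st[4],(modelmask(xy,rings,n)>0).sum()/16)
    for k,near in (('om',(370,305) if n=='top' else (284,283)),('ol',(208,308)if n=='top' else (228,165))):
        z={'om':.08,'ol':.1}[k]
        g=im.max(2)<70;c,st,_=comp(g,near);print(n,k,c,st[4],onz(c,n,z))
im=ctrl.camera('top')
cv2.imwrite('pics/crop1.png',cv2.resize(im[230:345,340:555,::-1],None,fx=3.6,fy=3.6))
E
```

```text
top s [ 0.6665 -0.5145] 274 270.375
top m [0.8122 0.0754] 207 374.0
top l [ 0.6584 -0.4967] 274 515.9375
top ds [181.3125 188.5972] [0.656  0.2757] 144 1072.9375 [174 173  20  36]
top dm [447.68 188.14] [ 0.6397 -0.2311] 50 1650.875 [441 176  12  24]
top dl [335.4928 187.3413] [ 0.6474 -0.0187] 627 2335.25 [311 169  52  39]
top hood [0.465  0.3164]
[119.0, 262.0, 186.5, 315.4]Traceback (most recent call last):
  File "<stdin>", line 16, in <module>
  File "h.py", line 46, in comp
    j=min((i for i in range(1,k) if st[i,4]>40),key=lambda i:np.hypot(*(c[i]-near)))
ValueError: min() iterable argument is empty
```

```bash
python3 - <<'E'
from h import *
im=ctrl.camera('top')
hs=cv2.cvtColor(im,cv2.COLOR_RGB2HSV)
for p in ((440,275),(292,286),(521,291),(192,191),(452,188),(338,195),(141,288),(370,305),(208,308),(400,188),(205,200)):
    print(p,im[p[1],p[0]],hs[p[1],p[0]])
cv2.imwrite('pics/crop1.png',cv2.resize(im[230:345,340:555,::-1],None,fx=3.6,fy=3.6))
E
```

```text
(440, 275) [ 80 168  90] [ 63 134 168]
(292, 286) [ 89 170  92] [ 61 122 170]
(521, 291) [ 86 168  90] [ 61 124 168]
(192, 191) [190 123  75] [ 13 154 190]
(452, 188) [192 123  80] [ 12 149 192]
(338, 195) [186 117  72] [ 12 156 186]
(141, 288) [85 74 64] [14 63 85]
(370, 305) [87 69 57] [12 88 87]
(208, 308) [76 64 58] [10 60 76]
(400, 188) [186 139  91] [ 15 130 186]
(205, 200) [146  92  61] [ 11 148 146]
```

View pics/crop1.png

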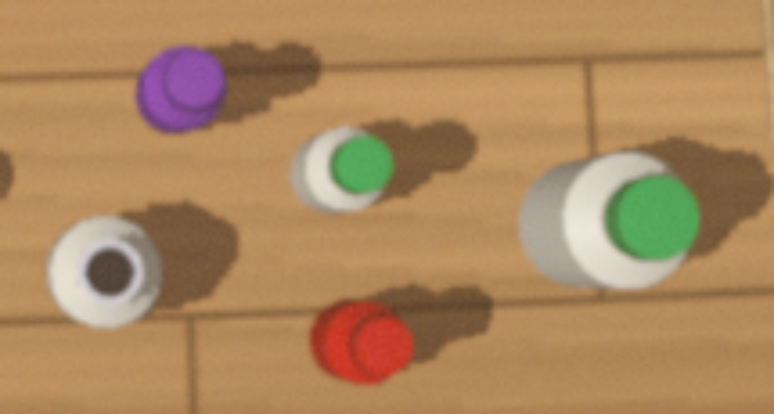

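The crop shows the small green-capped bottle (cream, unlike the purple and red ones) and the large one at right. The lighting varies between pictures, so I'm using relative colour.

```bash
cat >> h.py <<'E'
def colmask(im,kind):
    f=im.astype(float)
    if kind=='green': return f[...,1]>1.4*np.maximum(f[...,0],f[...,2])
DISH={'dish_small':.035,'dish_medium':.043,'dish_large':.051}
N={'top':dict(s=(440,275),m=(292,286),l=(521,291),dish_small=(192,191),dish_medium=(452,188),dish_large=(338,195),hood=(141,288),om=(370,305),ol=(208,308)),
'side':dict(s=(345,332),m=(273,214),l=(372,408),dish_small=(320,152),dish_medium=(445,336),dish_large=(377,244),hood=(224,119),om=(284,283),ol=(228,165))}
def dark(im,near,rad=20):
    g=im.max(2)<0.5*np.median(im.max(2));k=np.zeros_like(g);u,v=near;k[v-rad:v+rad,u-rad:u+rad]=1
    return comp(g&k,near)
def best(t,n,near):
    L=[d for d in ctrl.silhouettes(t,n) if d['score']>.3]
    L=[(np.hypot(*(cen(d['mask'])-near)),i) for i,d in enumerate(L) ]
    return None
E
python3 - <<'E'
from h import *
for n in N:
    im=ctrl.camera(n)
    for k in 'sml': print(n,k,*capfit(im,n,N[n][k],k))
    for k,r in DISH.items():
        rings=[(r,0),(r,.01)]
        for d in ctrl.silhouettes(k,n)+ctrl.silhouettes(k.replace('small','large'),n):
            c=cen(d['mask'])-.5
            if np.hypot(*(c-N[n][k]))<8:
                xy=fit(c,rings,n);print(n,k,c,xy,d['mask'].sum(),(modelmask(xy,rings,n)>0).sum()/16,d['score'])
    c,st,_=dark(im,N[n]['hood']);rings=[(.012,.102),(.012,.13)];xy=fit(c,rings,n)
    print(n,'knob',c,xy,st[4],(modelmask(xy,rings,n)>0).sum()/16)
    d=ctrl.silhouettes('hood',n)[0];c=cen(d['mask'])-.5;rg=[(.0485,0),(.0455,.102),(.012,.102),(.012,.13)];xy=fit(c,rg,n)
    print(n,'hood',c,xy,d['mask'].sum(),(modelmask(xy,rg,n)>0).sum()/16)
    for k,z in (('om',.08),('ol',.1)):
        c,st,_=dark(im,N[n][k],12);print(n,k,c,st[4],onz(c,n,z))
E
```

```text
top s [ 0.4725 -0.1921] 201 261.4375
top m [0.4628 0.0619] 277 345.5625
top l [ 0.4408 -0.3229] 456 554.6875
top dish_small [191.674 189.954] [0.6524 0.2554] 1000 1083.5 0.79
top dish_medium [450.6006 187.9076] [ 0.6401 -0.2368] 1645 1647.875 0.69
top dish_medium [450.6006 187.9076] [ 0.6401 -0.2368] 1645 1647.875 0.69
top dish_large [336.3682 194.5017] [ 0.6336 -0.0199] 2382 2345.6875 0.73
top dish_large [336.3682 194.5017] [ 0.6336 -0.0199] 2382 2345.6875 0.73
top knob [141.2657 287.1259] [0.4649 0.3146] 143 240.75
top hood [151.8476 288.3113] [0.465  0.3162] 2939 3027.3125
top om [370.0125 305.3   ] 80 [ 0.4251 -0.069   0.08  ]
top ol [206.319  307.6442] 163 [0.4286 0.2069 0.1   ]
side s [ 0.4742 -0.1923] 329 396.1875
side m [0.4644 0.0604] 331 411.625
side l [ 0.443  -0.3229] 794 922.1875
side dish_small [319.4498 150.9952] [0.6526 0.2551] 627 654.875 0.86
side dish_medium [444.6305 334.926 ] [ 0.6422 -0.2384] 1878 2005.0 0.69
side dish_medium [444.6305 334.926 ] [ 0.6422 -0.2384] 1878 2005.0 0.69
side dish_large [376.2791 244.0944] [ 0.635  -0.0222] 2003 2021.125 0.74
side dish_large [376.2791 244.0944] [ 0.635  -0.0222] 2003 2021.125 0.74
side knob [223.7203 119.3776] [0.4654 0.3116] 143 214.3125
side hood [227.544  138.4885] [0.4715 0.3289] 2182 2700.875
side om [283.3958 280.5625] 96 [ 0.4273 -0.0705  0.08  ]
side ol [225.625  163.4432] 88 [0.4302 0.2048 0.1   ]
```

```bash
python3 - <<'E'
from h import *
o=ctrl.get_obs();print(o['time_s'],o['eef_pos'],'\n',Rq(o['eef_rot']))
print('purple',onz((393,253),'top',.088),'red',onz((446,326),'top',.088))
E
```

```text
2.15 [0.1577 0.553  0.2313] 
 [[ 0.9617  0.      0.2742]
 [-0.2742  0.      0.9617]
 [-0.     -1.      0.    ]]
purple [ 0.5124 -0.1109  0.088 ] red [ 0.3857 -0.1959  0.088 ]
```

The jaw axis is (0.27,0.96). Purple is 90 mm from the small bottle and red 88 mm, so an opening of 55 mm gives enough clearance. Moving above the small bottle at (0.473,-0.192).

```bash
python3 -m pendant '[0.0225,-0.0532,0,0,0,0,0.06, 0.0225,-0.0532,0,0,0,0,0.06, 0.0225,-0.0532,0,0,0,0,0.06, 0.0225,-0.0532,0,0,0,0,0.06, 0.0225,-0.0532,0,0,0,0,0.06, 0.0225,-0.0532,0,0,0,0,0.06, 0.0225,-0.0532,0,0,0,0,0.06, 0.0225,-0.0532,0,0,0,0,0.06, 0.0225,-0.0532,0,0,0,0,0.06, 0.0225,-0.0532,0,0,0,0,0.06, 0.0225,-0.0532,0,0,0,0,0.06, 0.0225,-0.0532,0,0,0,0,0.06]'; python3 -m pendant '[0.0225,-0.0532,0,0,0,0,0.055, 0.0225,-0.0532,0,0,0,0,0.055,0,0,0,0,0,0,0.055,0,0,0,0,0,0,0.055]'
```

```text
time_s: 3.65
eef_pos: [0.4283, -0.0875, 0.2317]
eef_rot: [-0.7, 0.7, -0.098, 0.099]
wrist_force: [0.4, 0.2, -0.1]
opening: 0.705
time_s: 4.15
eef_pos: [0.4723, -0.1915, 0.2309]
eef_rot: [0.701, -0.7, 0.098, -0.098]
wrist_force: [-0.5, 0.7, 0.5]
opening: 0.642
```

```bash
python3 - <<'E'
from h import *
o=ctrl.get_obs();im=ctrl.camera('wrist');cv2.imwrite('pics/w1.png',im[:,:,::-1])
n=proj([.4733,-.1922,.08],'wrist',o)[0];print(n,capfit(im,'wrist',n,'s',o),o['eef_pos'])
E
```

```text
[317.8885 226.0235] (array([ 0.4722, -0.1924]), np.int32(919), np.float64(1036.9375)) [ 0.4723 -0.1915  0.2309]
```

View pics/w1.png

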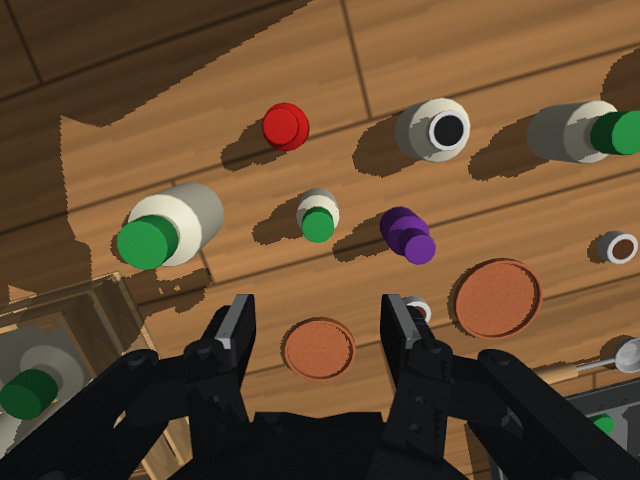

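The small green-capped bottle is at (318,225), centred between the fingers and within 1 mm of the other measurements. Descending and gripping.

```bash
python3 -m pendant '[0,0,-0.05,0,0,0,0.055, 0,0,-0.05,0,0,0,0.055, 0,0,-0.04,0,0,0,0.055, 0,0,-0.02,0,0,0,0.055, 0,0,-0.012,0,0,0,0.055, 0,0,0,0,0,0,0.055, 0,0,0,0,0,0,0.01, 0,0,0,0,0,0,0.01, 0,0,0,0,0,0,0.01, 0,0,0,0,0,0,0.01, 0,0,0,0,0,0,0.01, 0,0,0,0,0,0,0.01]'
```

```text
time_s: 5.7
eef_pos: [0.4737, -0.1924, 0.0608]
eef_rot: [-0.7, 0.701, -0.097, 0.099]
wrist_force: [-0.7, 2.2, 7.0]
opening: 0.303
```

```bash
python3 -m pendant '[0,0,0,0,0,0,0.01, 0,0,0.01,0,0,0,0.01, 0,0,0.02,0,0,0,0.01, 0,0,0.04,0,0,0,0.01, 0,0,0.05,0,0,0,0.01, 0,0,0.05,0,0,0,0.01, 0,0,0,0,0,0,0.01]'; python3 - <<'E'
from h import *
o=ctrl.get_obs();print(o['eef_pos'],o['wrist_force'],o['opening']);im=ctrl.camera('wrist');cv2.imwrite('pics/w2.png',im[:,:,::-1])
E
```

```text
time_s: 6.58
eef_pos: [0.4749, -0.1935, 0.2346]
eef_rot: [-0.699, 0.702, -0.095, 0.101]
wrist_force: [-0.6, 0.0, -1.5]
opening: 0.307
[ 0.4749 -0.1935  0.2346] [-0.5805  0.0402 -1.5415] 0.30706126439304904
```

View pics/w2.png

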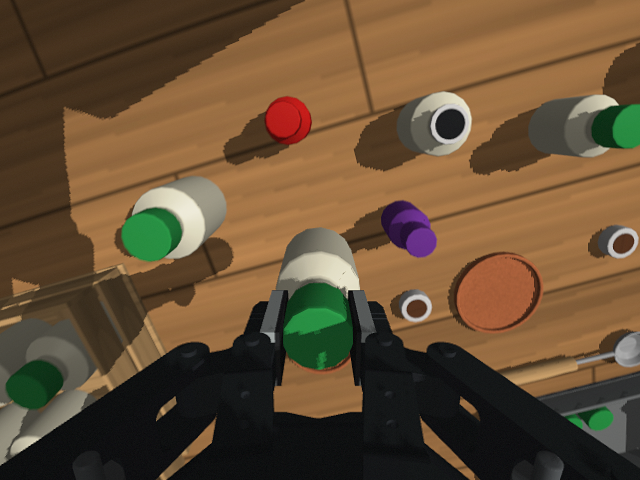

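The bottle is held upright by its cap at (318,320). Moving to the small dish.

```bash
python3 -m pendant '[0.01,0.025,0,0,0,0,0.01, 0.02,0.05,0,0,0,0,0.01, 0.02,0.05,0,0,0,0,0.01, 0.02,0.05,0,0,0,0,0.01, 0.02,0.05,0,0,0,0,0.01, 0.02,0.05,0,0,0,0,0.01, 0.02,0.05,0,0,0,0,0.01, 0.02,0.05,0,0,0,0,0.01, 0.02,0.05,0,0,0,0,0.01, 0.018,0.04,0,0,0,0,0.01, 0.009,0.034,0,0,0,0,0.01, 0,0,0,0,0,0,0.01]'; python3 -m pendant '[0,0,0,0,0,0,0.01]'
```

```text
time_s: 8.12
eef_pos: [0.6683, 0.3094, 0.226]
eef_rot: [-0.7, 0.701, -0.098, 0.095]
wrist_force: [-0.5, -0.2, -1.1]
opening: 0.308
time_s: 8.25
eef_pos: [0.6687, 0.3064, 0.2272]
eef_rot: [-0.7, 0.701, -0.099, 0.097]
wrist_force: [0.4, 0.0, -1.8]
opening: 0.307
```

```bash
python3 - <<'E'
from h import *
o=ctrl.get_obs();print(o['eef_pos'],o['wrist_force'],Rq(o['eef_rot'])[:,1]);im=ctrl.camera('wrist');cv2.imwrite('pics/w3.png',im[:,:,::-1])
im=ctrl.camera('top');cv2.imwrite('pics/t3.png',im[:,:,::-1])
E
```

```text
[0.6687 0.3064 0.2272] [ 0.4156  0.0078 -1.7584] [-0.0032 -0.0014 -1.    ]
```

View pics/w3.png

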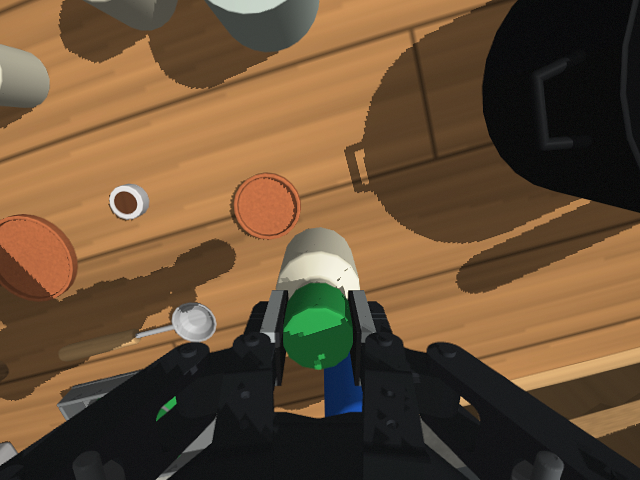

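View pics/t3.png

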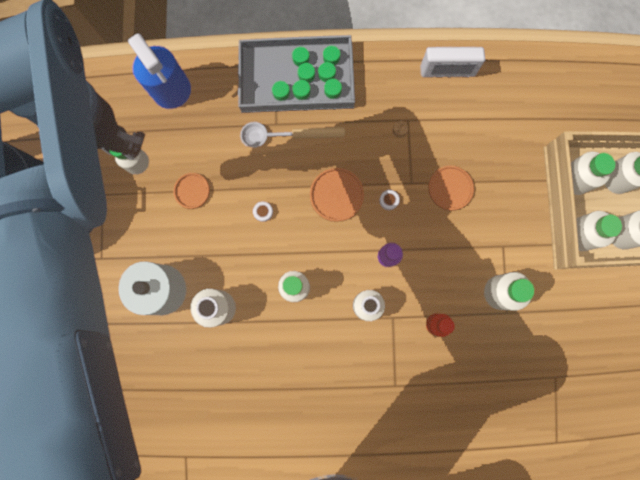

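I overshot by about 50 mm in y: the dish at (266,206) lies behind the held bottle. Correcting, then descending.

```bash
python3 -m pendant '[-0.008,-0.0255,0,0,0,0,0.01,-0.008,-0.0255,0,0,0,0,0.01,0,0,-0.04,0,0,0,0.01,0,0,-0.04,0,0,0,0.01,0,0,-0.02,0,0,0,0.01,0,0,0,0,0,0,0.01,0,0,0,0,0,0,0.01]'; python3 - <<'E'
from h import *
o=ctrl.get_obs();print(o['eef_pos'],o['wrist_force'],Rq(o['eef_rot'])[:,1]);im=ctrl.camera('wrist');cv2.imwrite('pics/w4.png',im[:,:,::-1])
im=ctrl.camera('side');cv2.imwrite('pics/s4.png',cv2.resize(im[80:240,240:450,::-1],None,fx=3.5,fy=3.5))
E
```

```text
time_s: 9.22
eef_pos: [0.6549, 0.2562, 0.1314]
eef_rot: [0.701, -0.7, 0.097, -0.099]
wrist_force: [0.5, -0.0, -1.3]
opening: 0.308
[0.6549 0.2562 0.1314] [ 0.5425 -0.0433 -1.2929] [ 0.0029  0.0006 -1.    ]
```

View pics/w4.png

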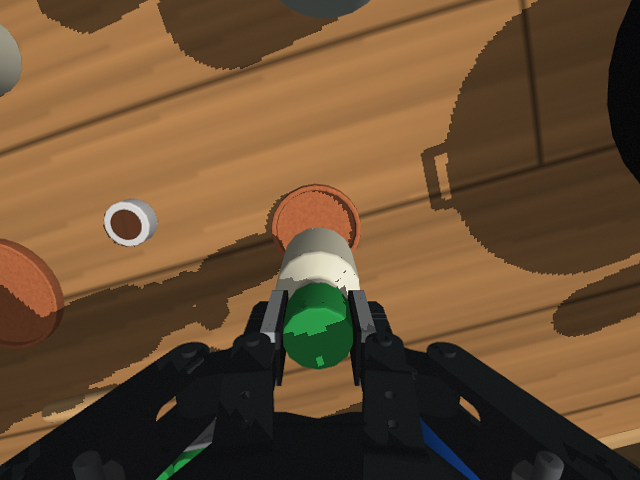

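View pics/s4.png

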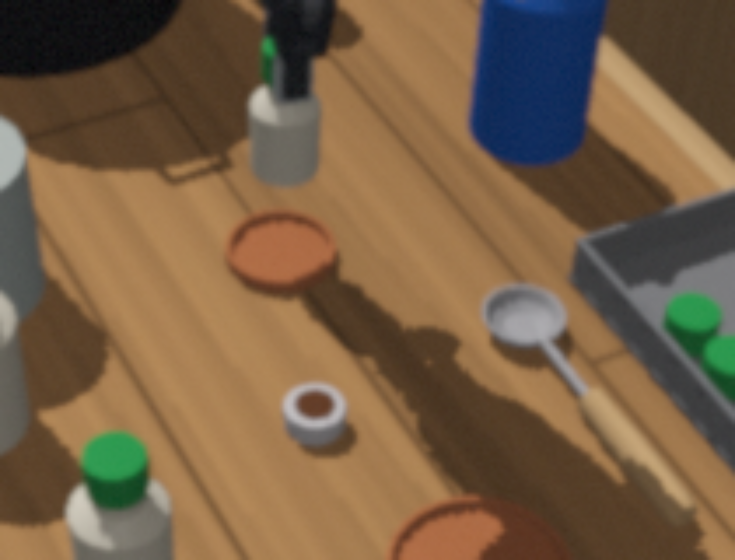

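The bottle and dish are aligned at column 318. Lowering to about 10 mm above the floor, then creeping down.

```bash
python3 -m pendant '[-0.0015,-0.0005,-0.03,0,0,0,0.01,0,0,-0.02,0,0,0,0.01,0,0,-0.01,0,0,0,0.01,0,0,0,0,0,0,0.01,0,0,0,0,0,0,0.01]';python3 -m pendant '[0,0,-0.002,0,0,0,0.01,0,0,-0.001,0,0,0,0.01,0,0,0,0,0,0,0.01]';python3 -m pendant '[0,0,-0.0015,0,0,0,0.01,0,0,0,0,0,0,0.01]'
```

```text
time_s: 9.95
eef_pos: [0.653, 0.2559, 0.0703]
eef_rot: [0.7, -0.7, 0.097, -0.098]
wrist_force: [-0.0, 0.1, -0.7]
opening: 0.309
time_s: 10.32
eef_pos: [0.6522, 0.2557, 0.0664]
eef_rot: [0.7, -0.7, 0.098, -0.098]
wrist_force: [0.4, -0.4, -1.2]
opening: 0.313
time_s: 10.58
eef_pos: [0.6523, 0.2558, 0.0649]
eef_rot: [0.7, -0.7, 0.098, -0.098]
wrist_force: [-0.0, 0.4, -0.5]
opening: 0.308
```

```bash
python3 -m pendant '[0,0,-0.001,0,0,0,0.01,0,0,0,0,0,0,0.01]';python3 -m pendant '[0,0,-0.001,0,0,0,0.01,0,0,0,0,0,0,0.01]'
```

```text
time_s: 10.82
eef_pos: [0.6525, 0.2558, 0.0649]
eef_rot: [0.7, -0.7, 0.098, -0.098]
wrist_force: [-1.3, -0.4, 5.7]
opening: 0.307
time_s: 11.08
eef_pos: [0.6528, 0.2558, 0.0649]
eef_rot: [0.7, -0.7, 0.097, -0.098]
wrist_force: [-4.2, -1.7, 9.1]
opening: 0.307
```

Contact at TCP z 0.0649, as predicted. Easing off 1 mm, releasing and rising.

```bash
python3 -m pendant '[0,0,0.001,0,0,0,0.01,0,0,0,0,0,0,0.035,0,0,0,0,0,0,0.055,0,0,0,0,0,0,0.055,0,0,0,0,0,0,0.055,0,0,0.02,0,0,0,0.055,0,0,0.04,0,0,0,0.055,0,0,0.05,0,0,0,0.055,0,0,0.05,0,0,0,0.055,0,0,0,0,0,0,0.055]'; python3 - <<'E'
from h import *
o=ctrl.get_obs();print(o['eef_pos'],o['opening']);im=ctrl.camera('wrist');cv2.imwrite('pics/w5.png',im[:,:,::-1])
n=proj([.6525,.2555,.084],'wrist',o)[0];print(n,capfit(im,'wrist',n,'s',o))
im=ctrl.camera('side');cv2.imwrite('pics/s5.png',cv2.resize(im[80:240,240:450,::-1],None,fx=3.5,fy=3.5))
E
```

```text
time_s: 12.32
eef_pos: [0.6555, 0.2565, 0.2324]
eef_rot: [0.702, -0.699, 0.094, -0.102]
wrist_force: [-0.1, -1.3, -0.2]
opening: 0.646
[0.6555 0.2565 0.2324] 0.6461723052769033
[315.3912 220.298 ] (array([0.6516, 0.2552]), np.int32(937), np.float64(1035.625))
```

View pics/w5.png

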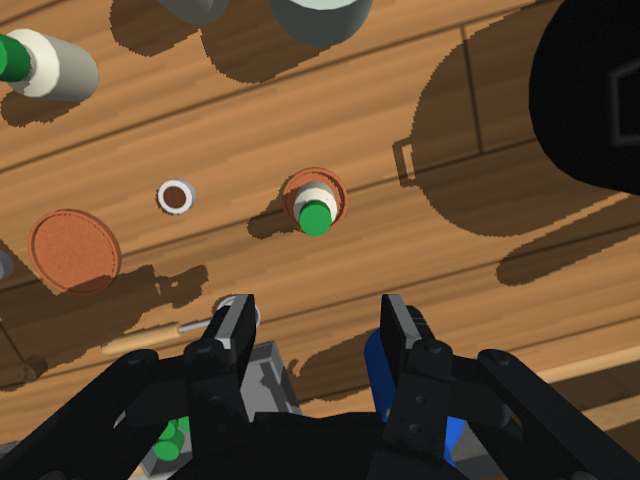

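View pics/s5.png

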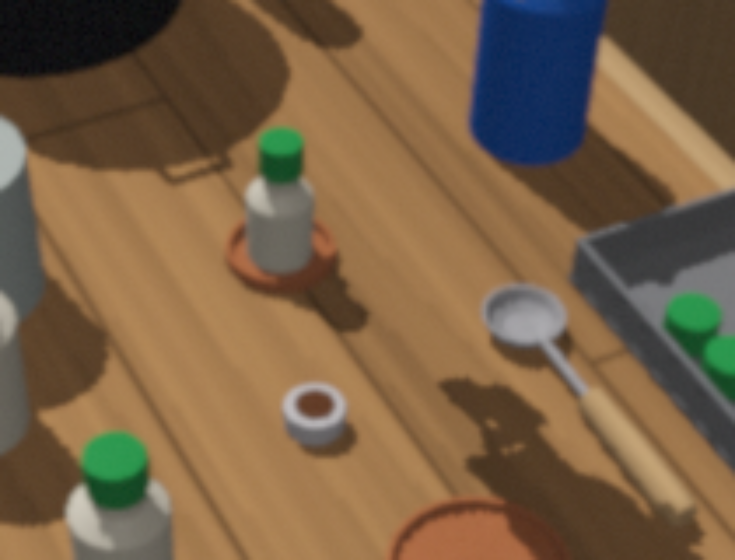

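The small bottle stands upright in the small dish (wrist view: cap at (315,218), dish concentric). Moving to the medium bottle.

```bash
python3 -m pendant '[-0.016,-0.017,0,0,0,0,0.065,-0.032,-0.033,0,0,0,0,0.065,-0.032,-0.033,0,0,0,0,0.065,-0.032,-0.033,0,0,0,0,0.065,-0.032,-0.033,0,0,0,0,0.065,-0.030,-0.030,0,0,0,0,0.065,-0.015,-0.016,0,0,0,0,0.065,0,0,0,0,0,0,0.065,0,0,0,0,0,0,0.065]'; python3 - <<'E'
from h import *
o=ctrl.get_obs();print(o['eef_pos'],o['opening']);im=ctrl.camera('wrist');cv2.imwrite('pics/w6.png',im[:,:,::-1])
n=proj([.4636,.0612,.09],'wrist',o)[0];print(n,capfit(im,'wrist',n,'m',o))
E
```

```text
time_s: 13.55
eef_pos: [0.4633, 0.061, 0.2234]
eef_rot: [0.7, -0.7, 0.098, -0.098]
wrist_force: [-0.2, -0.8, -0.5]
opening: 0.759
[0.4633 0.061  0.2234] 0.7592321824585498
[318.7882 230.2322] (array([0.4632, 0.0606]), np.int32(1525), np.float64(1676.75))
```

View pics/w6.png

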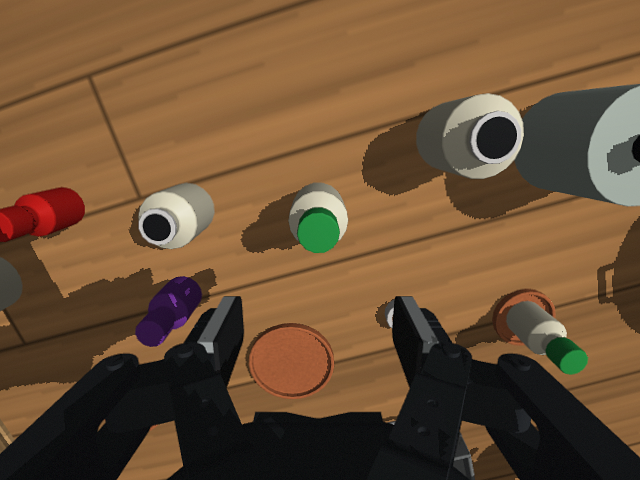

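The medium bottle's cap is at (319,230), centred. Descending and gripping.

```bash
python3 -m pendant '[0,0,-0.05,0,0,0,0.065, 0,0,-0.05,0,0,0,0.065, 0,0,-0.03,0,0,0,0.065, 0,0,-0.015,0,0,0,0.065, 0,0,-0.007,0,0,0,0.065, 0,0,0,0,0,0,0.065, 0,0,0,0,0,0,0.015, 0,0,0,0,0,0,0.015, 0,0,0,0,0,0,0.015, 0,0,0,0,0,0,0.015, 0,0,0,0,0,0,0.015, 0,0,0,0,0,0,0.015]';python3 -m pendant '[0,0,0.01,0,0,0,0.015,0,0,0,0,0,0,0.015]'
```

```text
time_s: 15.1
eef_pos: [0.4642, 0.0606, 0.073]
eef_rot: [0.7, -0.7, 0.097, -0.099]
wrist_force: [-0.9, 1.1, 7.2]
opening: 0.378
time_s: 15.35
eef_pos: [0.4638, 0.0606, 0.0827]
eef_rot: [-0.7, 0.7, -0.097, 0.099]
wrist_force: [-0.9, 0.4, -1.4]
opening: 0.377
```

```bash
python3 -m pendant '[0,0,0.03,0,0,0,0.015,0,0,0.05,0,0,0,0.015,0.007,-0.012,0.045,0,0,0,0.015,0.02,-0.034,0.01,0,0,0,0.015,0.025,-0.042,0,0,0,0,0.015,0.025,-0.042,0,0,0,0,0.015,0.025,-0.042,0,0,0,0,0.015,0.025,-0.042,0,0,0,0,0.015,0.025,-0.042,0,0,0,0,0.015,0.015,-0.026,0,0,0,0,0.015,0.01,-0.016,0,0,0,0,0.015,0,0,0,0,0,0,0.015]';python3 -m pendant '[0,0,-0.04,0,0,0,0.015,0,0,-0.03,0,0,0,0.015,0,0,0,0,0,0,0.015,0,0,0,0,0,0,0.015]'; python3 - <<'E'
from h import *
o=ctrl.get_obs();print(o['eef_pos'],o['wrist_force'],Rq(o['eef_rot'])[:,1]);im=ctrl.camera('wrist');cv2.imwrite('pics/w7.png',im[:,:,::-1])
E
```

```text
time_s: 16.85
eef_pos: [0.64, -0.2384, 0.2158]
eef_rot: [0.7, -0.7, 0.099, -0.098]
wrist_force: [0.7, -0.1, -2.0]
opening: 0.381
time_s: 17.35
eef_pos: [0.6407, -0.2371, 0.1482]
eef_rot: [-0.7, 0.701, -0.097, 0.098]
wrist_force: [0.2, 0.2, -0.8]
opening: 0.378
[ 0.6407 -0.2371  0.1482] [ 0.233   0.1762 -0.8388] [ 0.0013 -0.0007 -1.    ]
```

View pics/w7.png

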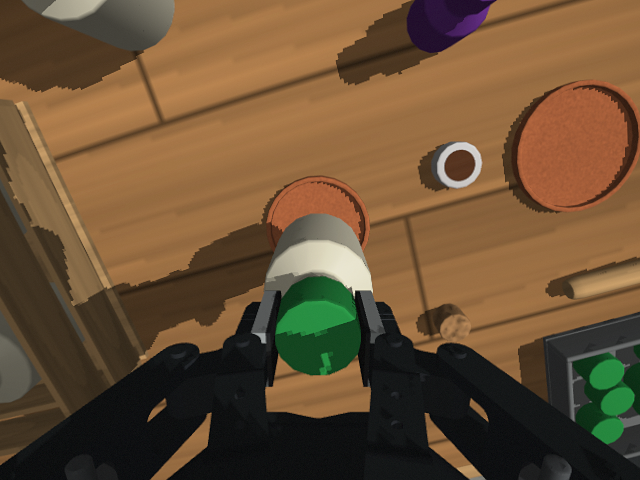

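Bottle and dish are aligned at column 318. Lowering; contact is expected at z 0.077.

```bash
python3 -m pendant '[0,0,-0.04,0,0,0,0.015,0,0,-0.02,0,0,0,0.015,0,0,-0.006,0,0,0,0.015,0,0,0,0,0,0,0.015,0,0,0,0,0,0,0.015]';python3 -m pendant '[0,0,-0.0015,0,0,0,0.015,0,0,-0.0015,0,0,0,0.015,0,0,0,0,0,0,0.015]';python3 -m pendant '[0,0,-0.0015,0,0,0,0.015,0,0,0,0,0,0,0.015]'
```

```text
time_s: 18.02
eef_pos: [0.6411, -0.2379, 0.0824]
eef_rot: [-0.7, 0.701, -0.097, 0.099]
wrist_force: [-0.8, -0.9, -0.5]
opening: 0.377
time_s: 18.4
eef_pos: [0.6401, -0.2373, 0.0777]
eef_rot: [0.7, -0.7, 0.098, -0.098]
wrist_force: [0.4, 0.5, -1.2]
opening: 0.38
time_s: 18.65
eef_pos: [0.6405, -0.2374, 0.0772]
eef_rot: [-0.7, 0.7, -0.098, 0.098]
wrist_force: [-1.3, 1.0, 4.3]
opening: 0.377
```

```bash
python3 -m pendant '[0,0,0.0005,0,0,0,0.015,0,0,0,0,0,0,0.04,0,0,0,0,0,0,0.06,0,0,0,0,0,0,0.06,0,0,0,0,0,0,0.06,0,0,0.02,0,0,0,0.06,0,0,0.04,0,0,0,0.06,0,0,0.05,0,0,0,0.06,0,0,0.05,0,0,0,0.06,0,0,0,0,0,0,0.06]'; python3 - <<'E'
from h import *
o=ctrl.get_obs();print(o['eef_pos'],o['opening']);im=ctrl.camera('wrist');cv2.imwrite('pics/w8.png',im[:,:,::-1])
n=proj([.6405,-.2374,.094],'wrist',o)[0];print(n,capfit(im,'wrist',n,'m',o))
E
```

```text
time_s: 19.9
eef_pos: [0.6431, -0.2389, 0.2452]
eef_rot: [-0.699, 0.702, -0.094, 0.102]
wrist_force: [-0.1, 0.3, -0.2]
opening: 0.707
[ 0.6431 -0.2389  0.2452] 0.7066859492102968
[319.8863 218.9864] (array([ 0.6397, -0.2375]), np.int32(1343), np.float64(1460.5))
```

View pics/w8.png

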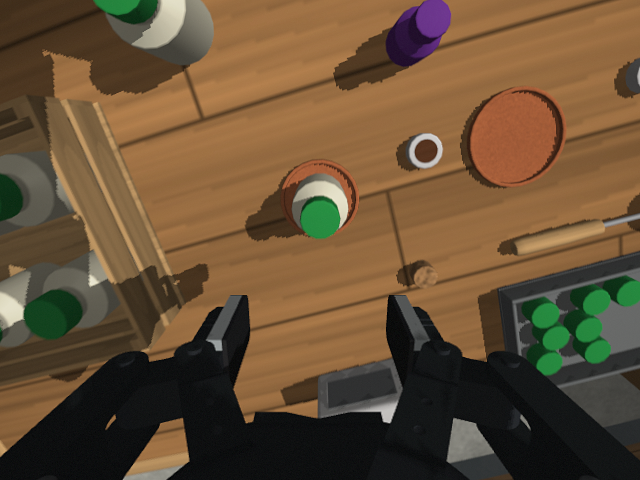

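The medium bottle stands in the medium dish, cap at (320,217). Next is the large bottle at (0.442,-0.323).

```bash
python3 -m pendant '[-0.02,-0.0085,0,0,0,0,0.07,-0.04,-0.017,0,0,0,0,0.07,-0.04,-0.017,0,0,0,0,0.07,-0.04,-0.017,0,0,0,0,0.07,-0.04,-0.017,0,0,0,0,0.07,-0.0185,-0.009,0,0,0,0,0.07,0,0,0,0,0,0,0.07,0,0,0,0,0,0,0.07]'; python3 - <<'E'
from h import *
o=ctrl.get_obs();print(o['eef_pos'],o['opening']);im=ctrl.camera('wrist');cv2.imwrite('pics/w9.png',im[:,:,::-1])
n=proj([.442,-.323,.11],'wrist',o)[0];print(n,capfit(im,'wrist',n,'l',o))
E
```

```text
time_s: 20.95
eef_pos: [0.4425, -0.3225, 0.2367]
eef_rot: [0.7, -0.7, 0.098, -0.098]
wrist_force: [0.2, -0.6, -1.2]
opening: 0.82
[ 0.4425 -0.3225  0.2367] 0.8200804881218374
[317.6719 231.6828] (array([ 0.4411, -0.323 ]), np.int32(2178), np.float64(2366.875))
```

View pics/w9.png

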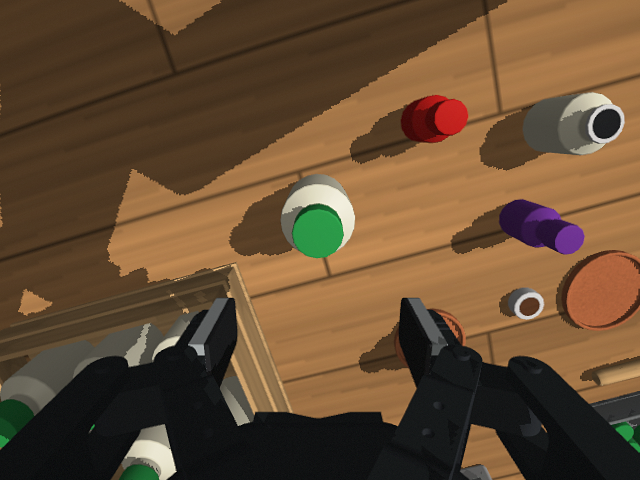

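The large bottle's cap is at (318,231), centred. The crate edge near (240,270) is clear of the fingers. Descending.

```bash
python3 -m pendant '[0,0,-0.05,0,0,0,0.07, 0,0,-0.05,0,0,0,0.07, 0,0,-0.025,0,0,0,0.07, 0,0,-0.013,0,0,0,0.07, 0,0,-0.006,0,0,0,0.07, 0,0,0,0,0,0,0.07, 0,0,0,0,0,0,0.02, 0,0,0,0,0,0,0.02, 0,0,0,0,0,0,0.02, 0,0,0,0,0,0,0.02, 0,0,0,0,0,0,0.02, 0,0,0,0,0,0,0.02]';python3 -m pendant '[0,0,0.01,0,0,0,0.02,0,0,0,0,0,0,0.02]'
```

```text
time_s: 22.5
eef_pos: [0.4423, -0.3234, 0.0941]
eef_rot: [-0.7, 0.701, -0.097, 0.099]
wrist_force: [-0.4, 2.4, 6.0]
opening: 0.449
time_s: 22.75
eef_pos: [0.442, -0.3232, 0.1036]
eef_rot: [-0.7, 0.701, -0.098, 0.098]
wrist_force: [0.1, -0.1, -3.0]
opening: 0.453
```

```bash
python3 -m pendant '[0,0,0.03,0,0,0,0.02,0,0,0.05,0,0,0,0.02,0,0,0.05,0,0,0,0.02,0.012,0.020,0.02,0,0,0,0.02,0.025,0.04,0,0,0,0,0.02,0.025,0.04,0,0,0,0,0.02,0.025,0.04,0,0,0,0,0.02,0.025,0.04,0,0,0,0,0.02,0.025,0.04,0,0,0,0,0.02,0.025,0.04,0,0,0,0,0.02,0.02,0.03,0,0,0,0,0.02,0.010,0.012,0,0,0,0,0.02]';python3 -m pendant '[0,0,0,0,0,0,0.02,0,0,-0.04,0,0,0,0.02,0,0,-0.04,0,0,0,0.02,0,0,0,0,0,0,0.02,0,0,0,0,0,0,0.02]'; python3 - <<'E'
from h import *
o=ctrl.get_obs();print(o['eef_pos'],o['wrist_force'],Rq(o['eef_rot'])[:,1]);im=ctrl.camera('wrist');cv2.imwrite('pics/w10.png',im[:,:,::-1])
E
```

```text
time_s: 24.25
eef_pos: [0.634, -0.0189, 0.2521]
eef_rot: [0.7, -0.7, 0.098, -0.097]
wrist_force: [-0.1, -0.1, -2.3]
opening: 0.447
time_s: 24.88
eef_pos: [0.6343, -0.022, 0.1745]
eef_rot: [-0.7, 0.7, -0.098, 0.099]
wrist_force: [0.0, -0.4, -1.8]
opening: 0.449
[ 0.6343 -0.022   0.1745] [ 0.0159 -0.354  -1.8007] [ 0.0018 -0.0006 -1.    ]
```

View pics/w10.png

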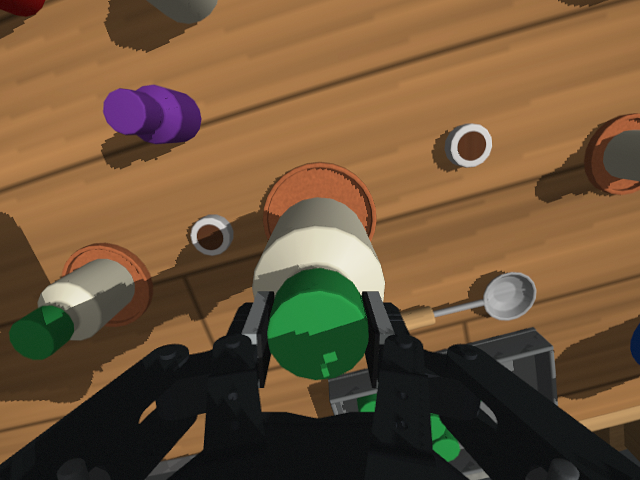

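Aligned over the large dish at column 320. Lowering; contact is expected at z 0.098.

```bash
python3 -m pendant '[0,0,-0.04,0,0,0,0.02,0,0,-0.02,0,0,0,0.02,0,0,-0.01,0,0,0,0.02,0,0,0,0,0,0,0.02,0,0,0,0,0,0,0.02]';python3 -m pendant '[0,0,-0.0025,0,0,0,0.02,0,0,-0.0015,0,0,0,0.02,0,0,0,0,0,0,0.02]';python3 -m pendant '[0,0,-0.0015,0,0,0,0.02,0,0,0,0,0,0,0.02]'
```

```text
time_s: 25.55
eef_pos: [0.6347, -0.021, 0.1042]
eef_rot: [-0.7, 0.7, -0.097, 0.099]
wrist_force: [-0.6, -0.6, -2.8]
opening: 0.446
time_s: 25.92
eef_pos: [0.6336, -0.0208, 0.0987]
eef_rot: [0.7, -0.7, 0.098, -0.098]
wrist_force: [-0.0, -0.5, -2.6]
opening: 0.448
time_s: 26.18
eef_pos: [0.6342, -0.0209, 0.0982]
eef_rot: [-0.7, 0.7, -0.097, 0.098]
wrist_force: [-0.4, 0.8, 4.6]
opening: 0.451
```

```bash
python3 -m pendant '[0,0,0.0005,0,0,0,0.02,0,0,0,0,0,0,0.045,0,0,0,0,0,0,0.065,0,0,0,0,0,0,0.065,0,0,0,0,0,0,0.065,0,0,0.02,0,0,0,0.065,0,0,0.04,0,0,0,0.065,0,0,0.05,0,0,0,0.065,0,0,0.05,0,0,0,0.065,0,0,0,0,0,0,0.065]'; python3 - <<'E'
from h import *
o=ctrl.get_obs();print(o['eef_pos'],o['opening']);im=ctrl.camera('wrist');cv2.imwrite('pics/w11.png',im[:,:,::-1])
n=proj([.6343,-.021,.114],'wrist',o)[0];print(n,capfit(im,'wrist',n,'l',o))
im=ctrl.camera('side');cv2.imwrite('pics/s11.png',im[:,:,::-1])
E
```

```text
time_s: 27.42
eef_pos: [0.6367, -0.0214, 0.2656]
eef_rot: [-0.7, 0.701, -0.094, 0.102]
wrist_force: [0.2, 0.1, 0.2]
opening: 0.76
[ 0.6367 -0.0214  0.2656] 0.7604371888608111
[318.0516 219.3969] (array([ 0.6333, -0.0206]), np.int32(1821), np.float64(1960.9375))
```

View pics/w11.png

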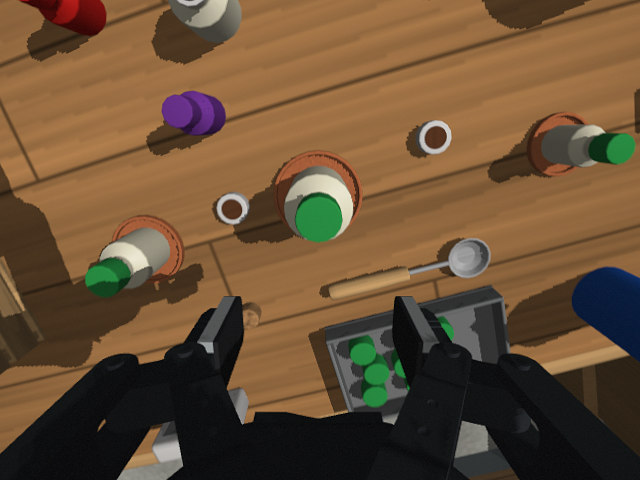

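View pics/s11.png

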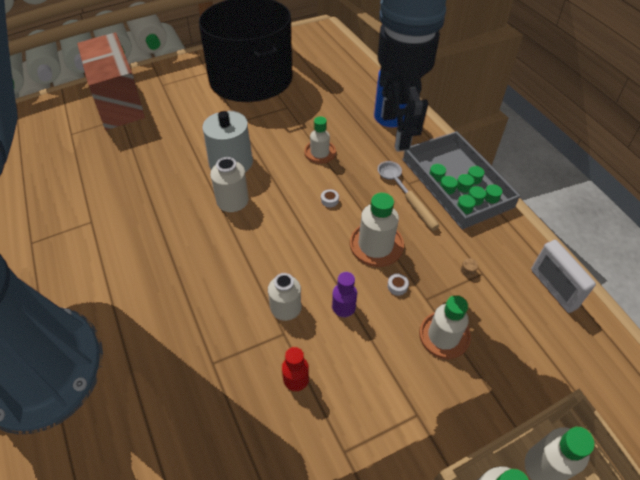

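All three bottles stand in their dishes: side view (320,140), (379,230) and (447,325), with large on large at the centre and medium on medium at the right. Moving to the hood knob at (0.465,0.313).

```bash
python3 -m pendant '[-0.012,0.023,0,0,0,0,0.05,-0.023,0.045,0,0,0,0,0.05,-0.023,0.045,0,0,0,0,0.05,-0.023,0.045,0,0,0,0,0.05,-0.023,0.045,0,0,0,0,0.05,-0.023,0.045,0,0,0,0,0.05,-0.023,0.045,0,0,0,0,0.05,-0.013,0.027,0,0,0,0,0.05,-0.006,0.014,0,0,0,0,0.05,0,0,0,0,0,0,0.05,0,0,0,0,0,0,0.05]'; python3 - <<'E'
from h import *
o=ctrl.get_obs();print(o['eef_pos'],o['opening']);im=ctrl.camera('wrist');cv2.imwrite('pics/w12.png',im[:,:,::-1])
n=proj([.465,.313,.12],'wrist',o)[0];print(n)
g=im.max(2)<70;k=np.zeros_like(g);u,v=n.astype(int);k[v-35:v+35,u-35:u+35]=1
for thr in (40,60,80):
    c,st,_=comp((im.max(2)<thr)&k,n);rings=[(.012,.102),(.012,.13)];xy=fit(c,rings,'wrist',o)
    print(c,st,xy,(modelmask(xy,rings,'wrist',o)>0).sum()/16)
E
```

```text
time_s: 28.9
eef_pos: [0.4649, 0.3123, 0.2574]
eef_rot: [-0.7, 0.701, -0.098, 0.098]
wrist_force: [-0.4, 1.3, -0.8]
opening: 0.587
[0.4649 0.3123 0.2574] 0.5872806784646333
[319.48   228.5124]
[321.2703 227.0862] [307 211  29  33 777] [0.4645 0.3146] 908.125
[321.0964 227.0588] [307 211  29  33 799] [0.4645 0.3145] 907.3125
[320.9716 227.0383] [307 210  29  34 809] [0.4644 0.3145] 907.125
```

View pics/w12.png

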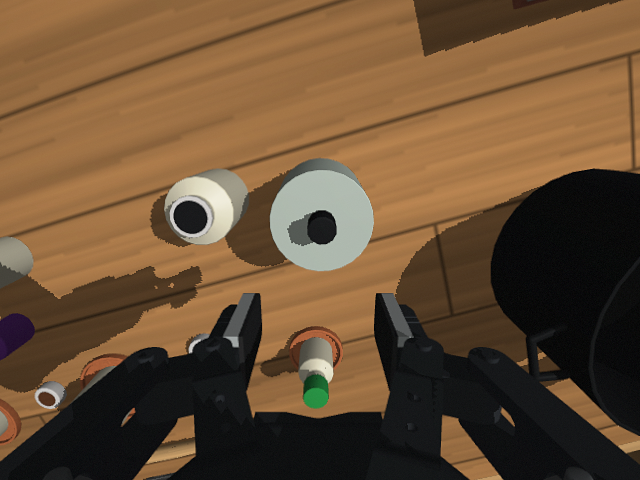

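The knob is at (321,227), 2 mm further in y than my target. Correcting and descending to TCP z 0.109, above the 0.102 roof.

```bash
python3 -m pendant '[0,0.002,-0.05,0,0,0,0.05, 0,0,-0.05,0,0,0,0.05, 0,0,-0.03,0,0,0,0.05, 0,0,-0.013,0,0,0,0.05, 0,0,-0.005,0,0,0,0.05, 0,0,0,0,0,0,0.05, 0,0,0,0,0,0,0.05]';python3 -m pendant '[0,0,0,0,0,0,0.005,  0,0,0,0,0,0,0.005, 0,0,0,0,0,0,0.005, 0,0,0,0,0,0,0.005, 0,0,0,0,0,0,0.005, 0,0,0,0,0,0,0.005]';python3 -m pendant '[0,0,0.01,0,0,0,0.005,0,0,0,0,0,0,0.005]'
```

```text
time_s: 29.82
eef_pos: [0.4656, 0.3155, 0.1112]
eef_rot: [0.701, -0.7, 0.097, -0.099]
wrist_force: [0.4, -0.1, 0.3]
opening: 0.583
time_s: 30.58
eef_pos: [0.4652, 0.3154, 0.1106]
eef_rot: [0.701, -0.7, 0.097, -0.098]
wrist_force: [-0.9, -0.3, 5.9]
opening: 0.256
time_s: 30.82
eef_pos: [0.4649, 0.3153, 0.1203]
eef_rot: [0.7, -0.7, 0.098, -0.098]
wrist_force: [1.3, 0.8, -2.3]
opening: 0.254
```

```bash
python3 -m pendant '[0,0,0.03,0,0,0,0.005,0,0,0.05,0,0,0,0.005,0,0,0.04,0,0,0,0.005,0,0,0.02,0,0,0,0.005,0.02,-0.006,0,0,0,0,0.005,0.04,-0.013,0,0,0,0,0.005,0.04,-0.013,0,0,0,0,0.005,0.04,-0.013,0,0,0,0,0.005,0.03,-0.01,0,0,0,0,0.005,0.017,-0.005,0,0,0,0,0.005,0,0,0,0,0,0,0.005,0,0,0,0,0,0,0.005]'; python3 - <<'E'
from h import *
o=ctrl.get_obs();print(o['eef_pos'],o['opening'],o['wrist_force'],Rq(o['eef_rot'])[:,1]);im=ctrl.camera('wrist');cv2.imwrite('pics/w13.png',im[:,:,::-1])
im=ctrl.camera('side');cv2.imwrite('pics/s13.png',cv2.resize(im[20:180,240:450,::-1],None,fx=3.5,fy=3.5))
E
```

```text
time_s: 32.33
eef_pos: [0.6511, 0.2549, 0.2581]
eef_rot: [-0.7, 0.701, -0.099, 0.097]
wrist_force: [-0.4, 0.4, -1.1]
opening: 0.258
[0.6511 0.2549 0.2581] 0.25832118827592476 [-0.4288  0.4437 -1.1047] [-0.0025 -0.0004 -1.    ]
```

View pics/w13.png

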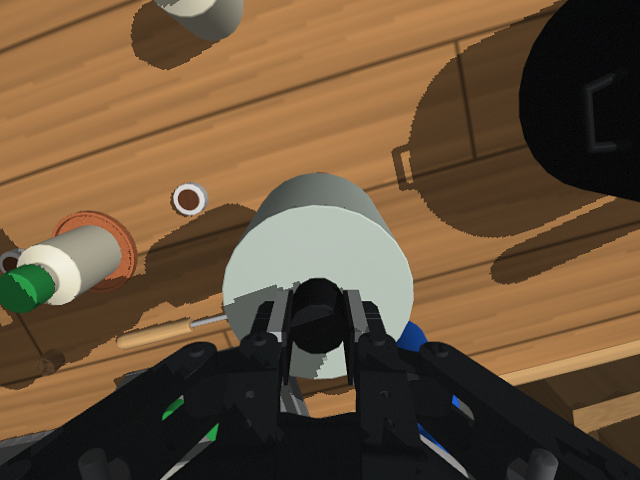

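View pics/s13.png

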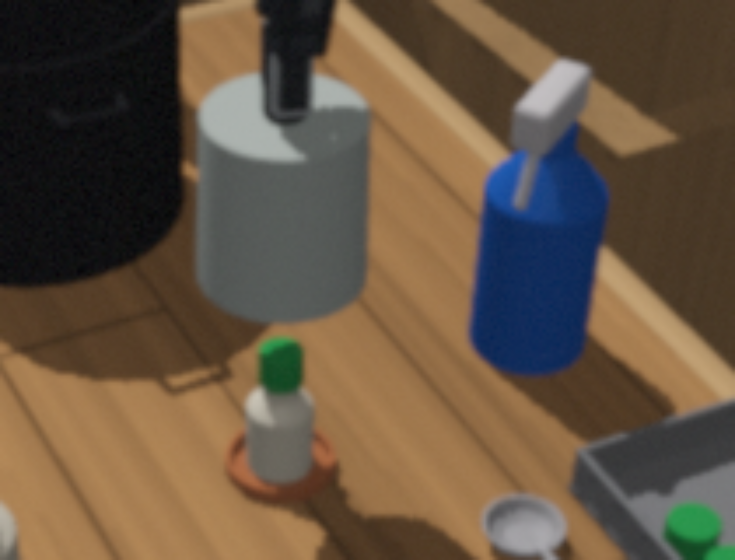

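The hood is held level above the small bottle at the right xy. Lowering; the rim should meet the bench at z about 0.1106.

```bash
python3 -m pendant '[0.001,0.0005,-0.03,0,0,0,0.005,0,0,-0.02,0,0,0,0.005,0,0,0,0,0,0,0.005,0,0,0,0,0,0,0.005]';python3 -m pendant '[0,0,-0.02,0,0,0,0.005,0,0,-0.02,0,0,0,0.005,0,0,-0.02,0,0,0,0.005,0,0,-0.02,0,0,0,0.005,0,0,-0.008,0,0,0,0.005,0,0,0,0,0,0,0.005,0,0,0,0,0,0,0.005]'
```

```text
time_s: 32.92
eef_pos: [0.653, 0.2559, 0.2107]
eef_rot: [0.7, -0.7, 0.097, -0.098]
wrist_force: [-0.3, 0.6, -1.9]
opening: 0.258
time_s: 33.8
eef_pos: [0.6534, 0.2558, 0.1228]
eef_rot: [0.7, -0.7, 0.097, -0.098]
wrist_force: [0.1, -0.8, -0.9]
opening: 0.251
```

```bash
python3 -m pendant '[0,0,-0.005,0,0,0,0.005,0,0,-0.003,0,0,0,0.005,0,0,-0.0015,0,0,0,0.005,0,0,0,0,0,0,0.005]';python3 -m pendant '[0,0,-0.0015,0,0,0,0.005,0,0,0,0,0,0,0.005]';python3 -m pendant '[0,0,-0.001,0,0,0,0.005,0,0,0,0,0,0,0.005]';
```

```text
time_s: 34.3
eef_pos: [0.6526, 0.2557, 0.1121]
eef_rot: [-0.7, 0.7, -0.098, 0.098]
wrist_force: [-0.4, -1.1, -1.5]
opening: 0.253
time_s: 34.55
eef_pos: [0.6529, 0.2557, 0.111]
eef_rot: [0.7, -0.7, 0.098, -0.098]
wrist_force: [0.2, 0.0, -0.5]
opening: 0.259
time_s: 34.8
eef_pos: [0.6532, 0.2557, 0.1108]
eef_rot: [0.7, -0.7, 0.097, -0.098]
wrist_force: [-1.6, -1.3, 4.5]
opening: 0.252
```

The rim met the bench at 0.1108, matching the 0.1106 reference. Releasing and clearing off to the side.

```bash
python3 -m pendant '[0,0,0,0,0,0,0.03,0,0,0,0,0,0,0.05,0,0,0,0,0,0,0.05,0,0,0,0,0,0,0.05,0,0,0.02,0,0,0,0.05,0,0,0.04,0,0,0,0.05,0,0,0.05,0,0,0,0.05,0,0,0.03,0,0,0,0.05,0,0,0,0,0,0,0.05]'; python3 - <<'E'
from h import *
o=ctrl.get_obs();im=ctrl.camera('wrist');cv2.imwrite('pics/w14.png',im[:,:,::-1])
n=proj([.653,.2555,.12],'wrist',o)[0];k=np.zeros((480,640),bool);u,v=n.astype(int);k[v-35:v+35,u-35:u+35]=1
c,st,_=comp((im.max(2)<60)&k,n);print(n,c,fit(c,[(.012,.102),(.012,.13)],'wrist',o))
E
python3 -m pendant '[-0.03,-0.03,0,0,0,0,0.05,-0.04,-0.04,0,0,0,0,0.05,-0.04,-0.04,0,0,0,0,0.05,-0.04,-0.04,0,0,0,0,0.05,-0.04,-0.04,0,0,0,0,0.05,-0.02,-0.02,0,0,0,0,0.05,0,0,0,0,0,0,0.05]'
python3 - <<'E'
from h import *
for n in('top','side'):
    im=ctrl.camera(n);cv2.imwrite(f'pics/{n}15.png',im[:,:,::-1])
    if n=='side': cv2.imwrite('pics/s15c.png',cv2.resize(im[60:220,200:410,::-1],None,fx=3.5,fy=3.5))
E
```

```text
time_s: 35.92
eef_pos: [0.6548, 0.2562, 0.2557]
eef_rot: [0.701, -0.699, 0.095, -0.101]
wrist_force: [0.4, -0.0, -0.2]
opening: 0.586
[316.4036 226.0826] [315.1614 224.7907] [0.652  0.2547]
time_s: 36.85
eef_pos: [0.4412, 0.0449, 0.2489]
eef_rot: [-0.7, 0.7, -0.099, 0.098]
wrist_force: [0.7, 0.1, 0.3]
opening: 0.584
```

View pics/top15.png

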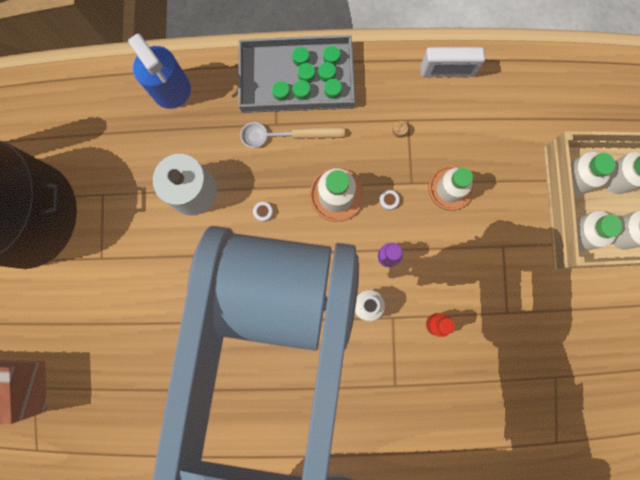

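View pics/side15.png

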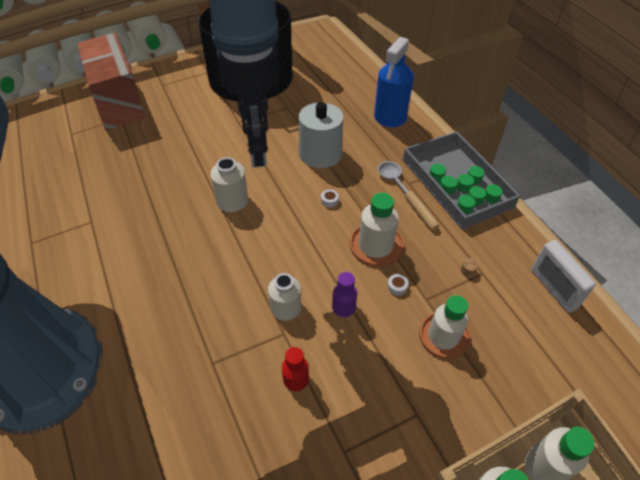

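View pics/s15c.png

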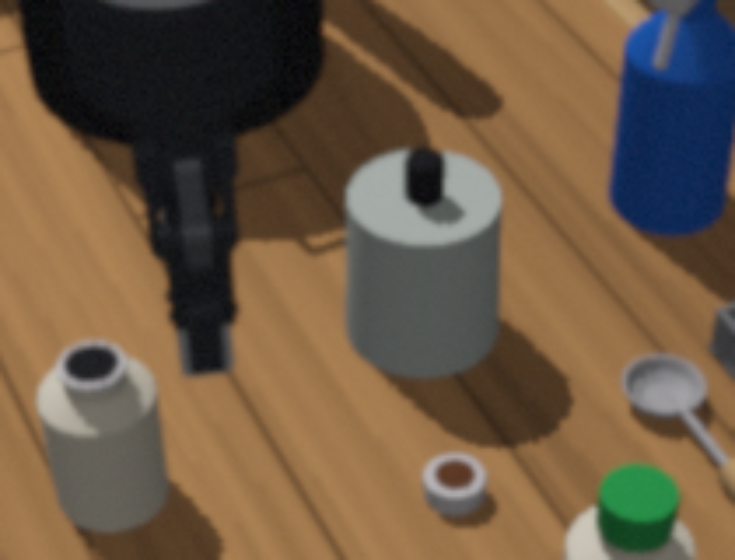

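The hood stands level over the small dish (side view (321,135)). The medium and large bottles stand in their dishes at (447,325) and (379,230). Both open bottles are where they were, at (230,185) and (285,297), and the arm is clear. Handing in.

```bash
python3 - <<'E'
from bench import ctrl
print(ctrl.hand_in())
E
```

```text
the job is handed in; nothing more can be done
None
```

The job is done and handed in at about 37 s: each capped bottle stands upright in the dish of its own size, and the hood covers the smallest bottle and its dish.

- **Placing:** I gripped each bottle by its cap and the hood by its knob. Each was lowered until it touched at the expected height, with contact forces of about 4–9 N, then released.
- **Hood:** It landed at 0.1108 m, against 0.1106 m when it stood on the bare bench, so the rim should be flat. The last knob position agreed with the dish centre to about 1 mm. The bottle and dish under the hood could no longer be seen after that.
- **Bottles:** After release, the caps measured within about 2 mm of the dish centres.
- **Left alone:** The last side picture shows both open bottles where they were. The purple and red look-alikes had not moved.
- **Problems:** I once overshot the small dish by about 50 mm in the air with the small bottle held, and corrected it before lowering. No check failed. One side-camera fit of the hood disagreed by about 15 mm early on, so I used the knob position instead.

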